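Switch on and lock the lifting magnet through its L-shaped gate

ROBOT

A 6-joint arm with a two-finger parallel gripper is mounted at the origin on the work surface. World frame = base frame: x ahead of the robot, y to its left, z up, the work surface at z = 0. Lengths are in m, angles in rad, forces in N, time in s.
With the tool pointing down it reaches from about 0.325 to 0.9 m from the base axis. Payload 6.1 kg.
Tool frame: the origin (TCP) lies midway between the tips of the shut fingers; the grasp point (between the pads) lies 19 mm behind it; x points along the fingers, y is the direction in which the jaws open and shut, and the axes are right-handed (so a half turn about x gives the same grasp; the last joint's range is limited). The gripper opens to 85 mm and grips with 20 to 120 N. Pads are 22 mm wide; open, the fingers measure 114 mm over their backs; the gripper's body (76 mm by 85 mm) begins 54 mm behind the grasp point. The pads swing forward as they close: fully open they stand 13 mm farther back than shut.
Start: joints at [-1.24, 0.22, 1.526, -0, 1.395, -0.126], TCP at [0.276, -0.561, 0.231] pointing down, gripper open.
Joint ranges: [-2.98, 2.98], [-0.91, 2.08], [0.09, 2.57], [-1.24, 4.39], [0.2, 2.65], [-2.68, 2.68]. Speed limits (rad/s): [2.57, 2.57, 3.01, 3.14, 3.14, 3.14].

INTERFACE

Orientations are given as [roll, pitch, yaw] about the fixed x, y, z axes, in that order (R = Rz(yaw) Ry(pitch) Rx(roll)).
In Python, from plant import movep, move_l, set_joints, gripper_to, hold, inverse_kinematics, observe, get_image, get_calibration, Unreachable, job_done gives the robot as it stands. Calls block until the motion is done:
- movep(position, orientation): joint-space move of the TCP to a pose.
- move_l(position, feed=0.15, rotation=None, max_force=None): straight line of the TCP; rotation=None keeps the orientation; feed is the mean speed in m/s. With max_force (N) it stops when the force on the tool has changed by that much, and returns True; else False.
- set_joints(angles): joint-space move.
- gripper_to(opening, f_grip=None): finger opening in m; f_grip is the grip in N (None keeps the last); returns when the fingers have stopped.
- hold(seconds).
- inverse_kinematics(position, orientation): joint angles nearest the present ones, or None.
- observe(): the state.
- get_image(name): name is "scene" or "top" or "wrist"; returns (picture, depth): 384x512x3 uint8, red, green, blue; 384x512 float32, m along the optical axis (not along the pixel's ray), 0 where there is no reading.
- get_calibration(name): a dict with "intrinsics" (3x3 intrinsics, pixels), "world_from_camera" (4x4, takes a point from camera to world coordinates). Camera axes: x right, y down, z forward; pixel columns grow to the right and rows downward; lengths in m; the calibration is good to about 2 mm. A picture is of the moment at which its call begins: read the wrist's pose just before it. get_calibration takes no time and is no camera call; for the wrist camera it gives the pose at the moment of the call.
A pose or a line that the arm cannot do raises Unreachable and nothing moves.
- job_done(): hands the job in, once; it reports no verdict.
The state is a dict: "time_s": time; "q": joint angles; "joint_velocities": joint speeds; "joint_torque": joint torques, N m; "eef_pos": TCP position; "tcp_rot": TCP orientation; "ft_force": force on the tool from outside, world axes, zero at the start; "torque": the same for the moment, N m; "opening": finger opening in m.
Only numpy, scipy, OpenCV 4.12 (cv2) and the standard library are available. Lean on these libraries where they do the work, as an engineer would, in place of code of your own. Each camera call takes 0.05 s, during which the arm holds its last target. There are 200 camera calls.

TASK

Switch on the lifting magnet: with your fingertips push its upright red lever along the long leg of the L-shaped slot to the corner, then push it sideways into the short leg until it is fully home at the green mark, and leave it there. Only push the lever, without forcing it; do not grip it or pull it up, and leave everything else lying about where it is.

Things in the scene. Friction and masses are not known exactly. Their poses are not given: they have to be found in the camera images.
- magnet: green lifting magnet on a steel plate 260 (x) x 280 (y) x 20, one fixed unit. Aluminium gate plate 130 (x) x 190 (y) on top, upper face 105 above the table. Origin: centre of the plate's underside, z up. L-shaped slot 23 wide: long leg along +y, short leg along +x. A yellow eye, 37 high above the gate plate, stands at x = 52, y = -75 to -35. Bar handles at the ends reach y = +-131, 76 above the table
- slot_start (a point): on the gate plate's upper face (105 above the table), lever centre at the very beginning of the long leg (off, red mark)
- slot_corner (a point): same height, lever centre at the corner of the L (100 from slot_start); the rounded inner corner lets the lever turn once it is within 7 of this point along the long leg
- slot_end (a point): same height, lever centre at the end of the short leg (on and locked, green mark), 50 from slot_corner, at right angles to the long leg
- lever_top (a point): centre of the top of the upright lever: a round red sleeve 24 diameter that stands 7 to 57 above the gate plate (top 162 above the table), on a 14 pin that runs in the slot. It stays upright, does not turn, takes about 2 N (more when fast) to slide, stays where it is left, and has firm stops at the ends of the slot
- lever_along (a joint): lever travel along the long leg, metres: 0 at slot_start, 0.100 at slot_corner. Starts between 0 and 0.03
- lever_across (a joint): lever travel along the short leg, metres: 0 in the long leg (some 7 mm of play), 0.050 fully home at slot_end
- lever_lift (a joint): how far the lever is pulled up, metres: 0 as it stands, held down by a spring of about 6 N and its weight; it must stay below 0.006
- offcut: bystander: steel block 40 x 30 x 30, lying loose on the plate beside the magnet; origin under its centre
- bolt: bystander: brass bolt standing on its head on the plate, 30 diameter, 58 tall; origin under its centre
- nut: bystander: dark steel ring nut, 36 diameter, 16 high, on the plate; origin under its centre
- drink: bystander: green drink bottle, 62 diameter, 190 tall; origin under its centre
- spray_can: bystander: spray can with yellow label, 54 diameter, 160 tall; origin under its centre
- driver: bystander: red-handled screwdriver 200 long lying on the table; origin under its centre
- tape_measure: bystander: yellow tape measure 70 x 40 x 60; origin under its centre

How it is judged:
On the way, in this order (a step that is already met when the one before it is completed fails the run):
1. the lever has been pushed to the corner: within 10 mm of the end of the long leg, not yet 20 mm into the short leg (value of joint lever_along above 0.09 m and value of joint lever_across below 0.02 m).
2. the lever has been pushed home in the short leg, within 5 mm of its end (value of joint lever_along above 0.09 m and value of joint lever_across above 0.045 m), for 0.1 s.
At the end, for the whole second after the job is handed in: The lever rests in the short leg within 5 mm of its end, still (under 10 mm/s), not pulled up (less than 4 mm), and each bystander is within 30 mm of where it was (all of step 2 and value of joint lever_lift below 0.004 m and velocity of joint lever_across between -0.01 and 0.01 m/s and distance of each of offcut, bolt, nut, drink, spray_can, driver, tape_measure from where it was at the start of the episode below 0.03 m); the robot touches nothing.
It fails at once if the lever is pulled up more than 6 mm (value of joint lever_lift above 0.006 m).
It fails at once if the lever is gripped or forced: more than 38 N between fingers and lever (contact force between the fingers and lever_lift above 38 N).
It fails at once if a bystander is moved more than 30 mm or lifted (distance of any of offcut, bolt, nut, drink, spray_can, driver, tape_measure from where it was at the start of the episode above 0.03 m).
It also fails if it takes over 40 s, if anything falls off the work surface, if the arm or the gripper's body presses on something with over 40 N, if the wrist force passes 120 N, or if a joint passes its speed limit or range.

## Working session

There is one attempt and no reset: what is moved stays moved. The work goes in short steps, each a Python script; the robot and the scene stay as the last script left them, time stands still between calls to the robot, and variables do not carry over. Pictures are saved under pics/ and viewed, about 8 in all and at most 12, crops included, and the job is handed in when it is done.

```bash
mkdir -p pics
python3 - <<'E'
from plant import *
import cv2,numpy as np
for n in("top","scene"):
    im,d=get_image(n); c=get_calibration(n)
    cv2.imwrite(f"pics/{n}0.png",cv2.cvtColor(im,cv2.COLOR_RGB2BGR)); np.savez(f"{n}0.npz",im=im,d=d,K=c["intrinsics"],T=c["world_from_camera"])
    print(n,np.round(c["world_from_camera"],3).tolist())
a=[cv2.imread(f"pics/top0.png")]
cv2.imwrite("pics/topx.png",cv2.resize(a[0],(800,600),interpolation=cv2.INTER_CUBIC))
print(observe())
E
```

```text
top [[-0.023, -0.993, 0.112, 0.421], [-1.0, 0.025, 0.017, -0.021], [-0.02, -0.111, -0.994, 1.42], [0.0, 0.0, 0.0, 1.0]]
scene [[0.579, 0.669, -0.466, 1.198], [0.815, -0.483, 0.32, -0.445], [-0.011, -0.565, -0.825, 1.245], [0.0, 0.0, 0.0, 1.0]]
{'time_s': 0.1, 'q': array([-1.24011615e+00,  2.21151182e-01,  1.52753164e+00, -4.13232341e-05,
        1.39468632e+00, -1.26075679e-01]), 'joint_velocities': array([ 0.00122031, -0.00214997, -0.00283181,  0.00170274, -0.00035731,
       -0.00239382]), 'joint_torque': array([ 1.65140791e-03, -4.98243499e+01, -3.90547585e+01, -2.00442669e-04,
        5.63889655e-03,  4.23400570e-05]), 'eef_pos': array([ 0.27546469, -0.56039937,  0.23028771]), 'tcp_rot': array([-1.67398189,  1.56901937,  1.9243739 ]), 'ft_force': array([-0.05250026,  0.14936387,  0.2052762 ]), 'torque': array([0.01719403, 0.04927951, 0.0035728 ]), 'opening': 0.0854329186787006}
```

View pics/topx.png

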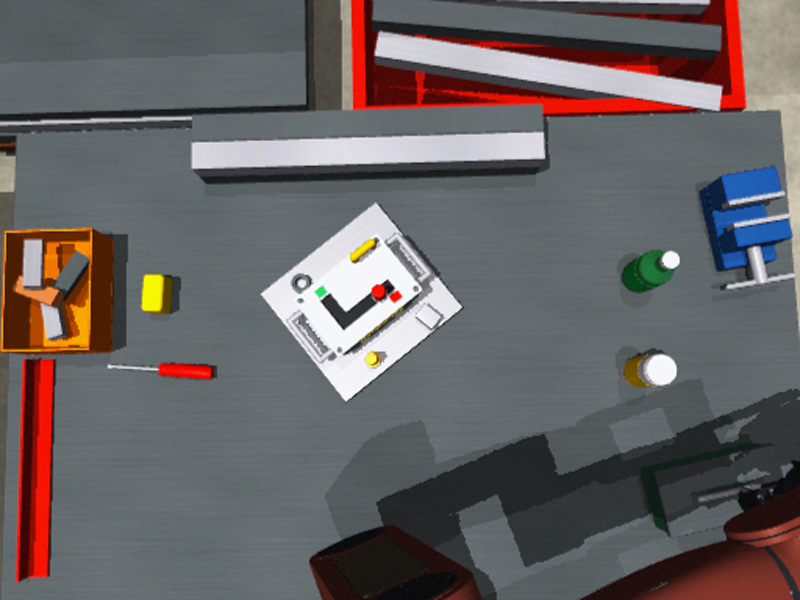

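View pics/scene0.png

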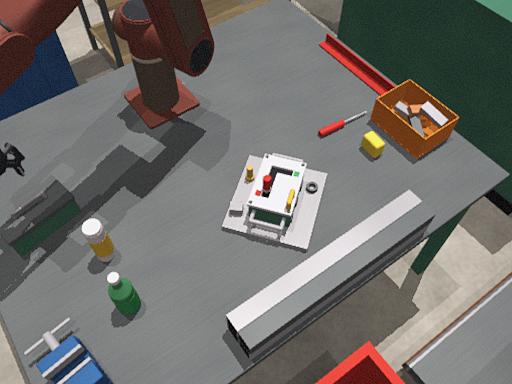

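The top view shows the L slot: lever near (378,292), corner near (345,325), green mark near (322,292), all at 800x600. Next I'll measure these and enlarge the crop.

```bash
cat > h.py <<'E'
import numpy as np,cv2
def px2w(u,v,K,T,z):
    r=T[:3,:3]@np.linalg.inv(K)@np.array([u,v,1.]); return T[:3,3]+r*(z-T[2,3])/r[2]
def w2px(p,K,T):
    c=np.linalg.inv(T)@np.append(p,1); q=K@c[:3]; return q[:2]/q[2]
E
python3 - <<'E'
from h import *
z=np.load("top0.npz");K,T=z["K"],z["T"];s=.64
for n,u,v,h in(("lever",378,291,.162),("corner",345,325,.105),("green",321,292,.105),("red",395,296,.105),("offcut",429,316,.05),("bolt",374,358,.07),("nut",301,283,.036),("platecorner L",261,293,.02),("T",377,204,.02),("R",464,304,.02),("B",347,402,.02),("eye",363,250,.142)):
    print(n,px2w(u*s,v*s,K,T,h).round(3))
c=z["im"][120:265,160:305][:,:,::-1]
cv2.imwrite("pics/crop.png",cv2.resize(c,(600,600),interpolation=cv2.INTER_CUBIC))
from plant import *
c=get_calibration("wrist"); print(c["world_from_camera"].round(3),observe()["eef_pos"])
E
```

```text
lever [0.59  0.032 0.162]
corner [0.538 0.094 0.105]
green [0.598 0.136 0.105]
red [0.588 0.005 0.105]
offcut [ 0.556 -0.056  0.05 ]
bolt [0.481 0.046 0.07 ]
nut [0.625 0.181 0.036]
platecorner L [0.611 0.259 0.02 ]
T [0.776 0.037 0.02 ]
R [ 0.58  -0.122  0.02 ]
B [0.403 0.1   0.02 ]
eye [0.664 0.058 0.142]
[[ 0.441 -0.86  -0.257  0.342]
 [-0.898 -0.423 -0.124 -0.528]
 [-0.002  0.285 -0.959  0.373]
 [ 0.     0.     0.     1.   ]] [ 0.27546469 -0.56039937  0.23028771]
```

View pics/crop.png

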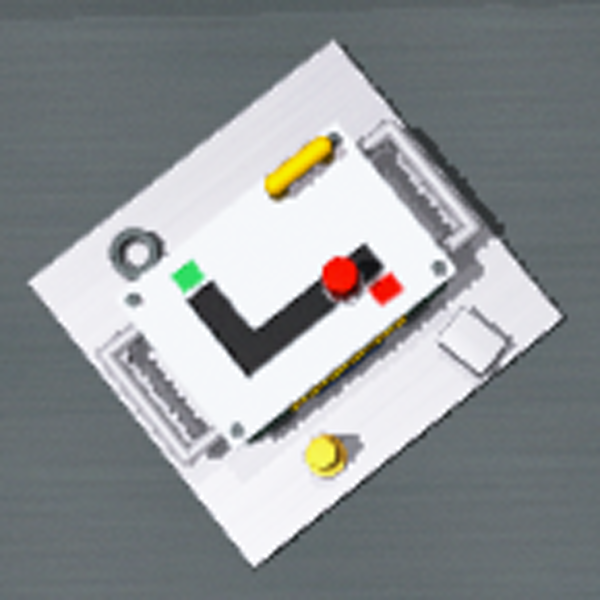

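The crop shows the slot's outer corner near (250,377), the short leg ending near (197,287), and the lever at (340,277). The plate measures 277x252 mm (true 280x260), which is consistent, and yaw is about 0.64. A closer wrist view will refine it.

Run:
```python
from plant import *; from h import *
from scipy.spatial.transform import Rotation as Ro
o=observe(); R0=Ro.from_euler("xyz",o["tcp_rot"]).as_matrix(); c=get_calibration("wrist"); Tc=c["world_from_camera"]
off=R0.T@(Tc[:3,3]-o["eef_pos"]); fw=R0.T@Tc[:3,2]; print(R0.round(2),off.round(3),fw.round(3),c["intrinsics"].round(0).tolist())
mx=np.array([.803,.597,0]);mx/=np.linalg.norm(mx)
best=None
for s in(1,-1):
    R=np.array([[0,0,-1],s*mx,np.cross([0,0,-1],s*mx)]).T
    cam=R@off; f=R@fw
    z=.33; hgt=z+cam[2]-.11; p=np.array([.588,.072])-cam[:2]+f[:2]/f[2]*hgt
    rot=Ro.from_matrix(R).as_euler("xyz"); q=inverse_kinematics([*p,z],rot); print(s,p,rot,q)
    if q is not None and (best is None or abs(q[5])<abs(best[2][5])): best=([*p,z],rot,q)
movep(best[0],best[1]); gripper_to(0.0,20)
o=observe();c=get_calibration("wrist");im,d=get_image("wrist");print(o["eef_pos"],o["time_s"],o["opening"])
np.savez("w.npz",im=im,d=d,K=c["intrinsics"],T=c["world_from_camera"],rot=best[1])
cv2.imwrite("pics/w.png",cv2.resize(im[:,:,::-1],(800,600),interpolation=cv2.INTER_CUBIC))
```

```text
[[-0.    0.44 -0.9 ]
 [ 0.   -0.9  -0.44]
 [-1.   -0.   -0.  ]] [-0.143 -0.    -0.074] [ 0.958 -0.     0.285] [[282.0, 0.0, 255.0], [0.0, 282.0, 186.0], [0.0, 0.0, 1.0]]
1 [0.56780869 0.09957181] [0.93149267 1.57079633 0.        ] [ 3.68240713e-02  5.82570621e-02  1.52295497e+00 -4.44089210e-16
  1.56038062e+00 -6.02479581e-01]
-1 [0.60819131 0.04442819] [-2.21009998  1.57079633  0.        ] [-0.05633161  0.13956807  1.4356069   0.          1.56641768  2.44595739]
[0.56779697 0.09961564 0.33001572] 3.45 9.430100235150237e-05<sys>:0: UserWarning: Gimbal lock detected. Setting third angle to zero since it is not possible to uniquely determine all angles.
```

View pics/w.png

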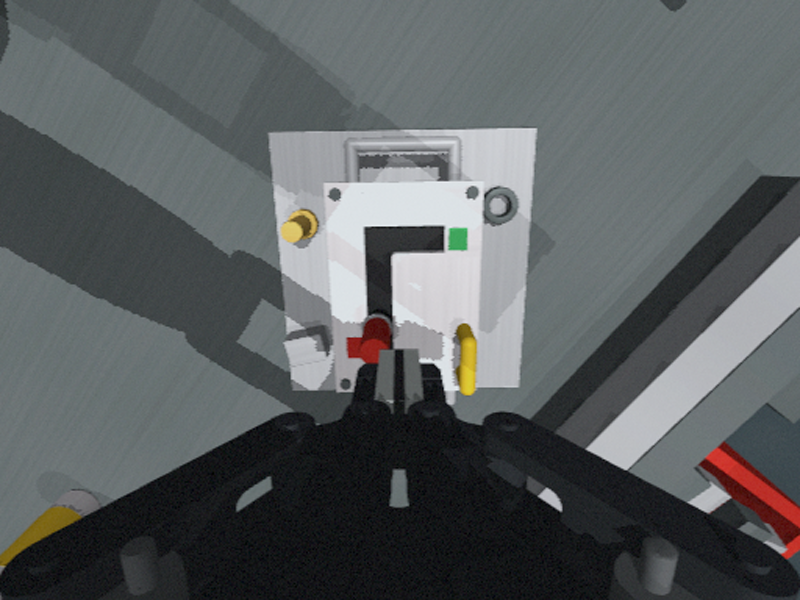

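The wrist view (800x600) is aligned with the magnet. Slot outer corner is at (365,227), inner corner at (391,252), short leg end at x=445, lever sleeve top near (375,345), and nothing blocks the path. I'll convert these and check the sizes.

Run:
```python
from h import *
z=np.load("w.npz");K,T=z["K"],z["T"];s=.64
P=lambda u,v,h:px2w(u*s,v*s,K,T,h)
a,b=P(365,227,.105),P(445,226,.105);inn=P(391,252,.105)
g=[P(323,182,.105),P(482,181,.105)]; pl=[P(269,132,.02),P(537,127,.02),P(520,388,.02),P(292,391,.02)]
n=np.linalg.norm
print("short outer edge",n(b-a),"(should be .073)","gate",n(g[1]-g[0]),"plate",[n(pl[i]-pl[(i+1)%4]).round(4) for i in range(4)])
print("yaw",[np.arctan2(v[1],v[0]).round(4) for v in(b-a,g[1]-g[0],pl[1]-pl[0],pl[2]-pl[3])])
v1=pl[0]-pl[3];v2=pl[1]-pl[2];print([np.arctan2(-v[0],v[1]).round(4) for v in(v1,v2)])
print("plate c",np.mean(pl,0),"corner",(a+inn)/2,"width diag",n(a-inn))
# lever: red blob top from depth, in top + wrist images
for f in("top0.npz","w.npz"):
    z=np.load(f);im=z["im"].astype(int);d=z["d"];K,T=z["K"],z["T"]
    v,u=np.nonzero((im[...,0]>90)&(im[...,1]<60)&(im[...,2]<60)&(d>0))
    dd=d[v,u];C=np.stack([(u-K[0,2])/K[0,0]*dd,(v-K[1,2])/K[1,1]*dd,dd,np.ones_like(dd)]);W=(T@C)[:3].T
    m=(abs(W[:,2]-.162)<.006)&(n(W[:,:2]-[.59,.03],axis=1)<.06);W=W[m]
    print(f,m.sum(),W.mean(0),W.min(0),W.max(0), ((W.min(0)+W.max(0))/2))
```

```text
short outer edge 0.06673508332023946 (should be .073) gate 0.12888234606159446 plate [np.float64(0.259), np.float64(0.2811), np.float64(0.2617), np.float64(0.2804)]
yaw [np.float64(0.6512), np.float64(0.6449), np.float64(0.6563), np.float64(0.6534)]
[np.float64(0.6493), np.float64(0.6591)]
plate c [0.59733136 0.07257685 0.02      ] corner [0.54991941 0.09701273 0.105     ] width diag 0.030261603720731944
top0.npz 55 [0.59001872 0.03231196 0.16077009] [0.57975073 0.02141508 0.156507  ] [0.6015194  0.04283362 0.16536264] [0.59063506 0.03212435 0.16093482]
w.npz 193 [0.59088525 0.03445143 0.16186224] [0.58181383 0.02394661 0.15641161] [0.60126066 0.04457826 0.16374849] [0.59153724 0.03426244 0.16008005]
```

Heights and sizes agree (plate 280x260, lever top z=0.161, both cameras within 2 mm). In the magnet frame the lever is at (-29,-27) mm and the corner at y≈50. First leg: closed fingers behind the lever, force-limited.

```bash
cat >> h.py <<'E'
from scipy.spatial.transform import Rotation as Ro
YAW=.652; C=np.array([.5973,.0726]); X=np.array([np.cos(YAW),np.sin(YAW)]); Y=np.array([-X[1],X[0]])
def W(x,y,z): return [*(C+x*X+y*Y),z]      # magnet x,y -> world
def M(p): d=np.array(p[:2])-C; return np.round([d@X,d@Y,p[2]],4)
ROT=[np.pi/2-YAW+0.0127*0,np.pi/2,0]
def lever(n,tag):
    from plant import get_image,get_calibration
    c=get_calibration(n);im,d=get_image(n);K,T=c["intrinsics"],c["world_from_camera"]
    cv2.imwrite(f"pics/{tag}.png",im[:,:,::-1]); i=im.astype(int)
    v,u=np.nonzero((i[...,0]>90)&(i[...,1]<60)&(i[...,2]<60)&(d>0));dd=d[v,u]
    P=(T@np.stack([(u-K[0,2])/K[0,0]*dd,(v-K[1,2])/K[1,1]*dd,dd,np.ones_like(dd)]))[:3].T
    P=P[(abs(P[:,2]-.162)<.006)&(np.linalg.norm(P[:,:2]-C,axis=1)<.1)]
    print(tag,len(P),"lever",M((P.min(0)+P.max(0))/2) if len(P) else None, M(P.mean(0)) if len(P) else None)
def st(tag):
    from plant import observe
    o=observe(); f=o["ft_force"]; print(tag,round(o["time_s"],2),M(o["eef_pos"]),"F",np.round([f[:2]@X,f[:2]@Y,f[2]],1))
E
python3 - <<'E'
from plant import *; from h import *
print(Ro.from_euler("xyz",ROT).as_matrix().round(3)[:,1],X)
movep(W(-.027,-.064,.22),ROT); lever("top","t1")
print(move_l(W(-.027,-.064,.128),feed=.08,max_force=8)); hold(.2); st("down")
print(move_l(W(-.027,-.01,.128),feed=.04,max_force=10)); st("mid")
lever("top","t2"); lever("scene","s2")
E
```

```text
[0.795 0.607 0.   ] [0.79487183 0.60677736]
t1 55 lever [-0.0301 -0.0281  0.1606] [-0.0307 -0.0277  0.1603]
False
down 5.71 [-0.0268 -0.0642  0.1286] F [ 0.9 -0.3  0. ]
False
mid 7.21 [-0.0269 -0.0099  0.128 ] F [-0.5 -0.5 -0.8]
t2 2 lever [-0.0339  0.024   0.1584] [-0.0339  0.024   0.1584]
s2 0 lever None None
```

Run:
```python
from plant import *; from h import *
print(move_l(W(-.027,.036,.128),feed=.03,max_force=10)); st("corner")
move_l(W(-.027,.006,.128),feed=.1); move_l(W(-.058,.006,.20),feed=.15)
st("back"); lever("top","t3"); lever("wrist","w3")
```

```text
True
corner 8.51 [-0.027   0.0282  0.128 ] F [ 0.7 -5.5  0.1]
back 9.56 [-0.0581  0.0064  0.1995] F [0.2 0.1 0.4]
t3 14 lever [-0.0353  0.0567  0.1603] [-0.0355  0.0565  0.1608]
w3 997 lever [-0.0269  0.0513  0.1602] [-0.0268  0.0514  0.1618]
```

```bash
python3 -c "
import cv2
a=cv2.resize(cv2.imread('pics/t3.png')[120:265,160:305],(400,400));b=cv2.resize(cv2.imread('pics/w3.png')[:300],(400,400))
cv2.imwrite('pics/c3.png',cv2.hconcat([a,b]))"
```

```text
(no output)
```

View pics/c3.png

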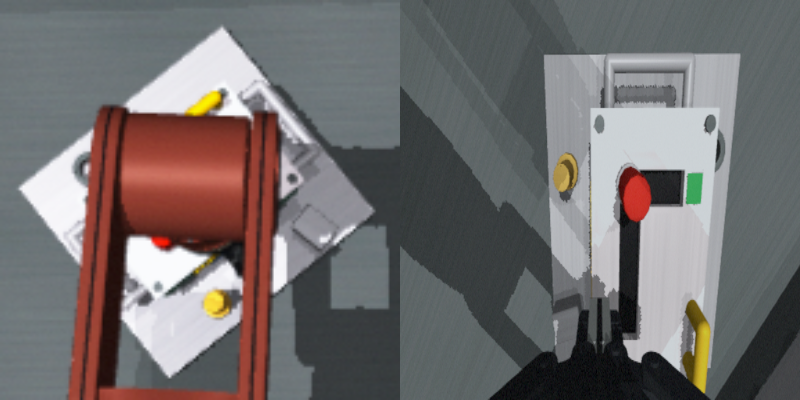

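The lever reached the corner stop: the force rose to 10 N and the wrist camera puts it at (-27, 51) mm, in line with the short leg. Second leg: push +x from its -x side.

```bash
python3 - <<'E'
from plant import *; from h import *
move_l(W(-.072,.0505,.20),feed=.15); move_l(W(-.072,.0505,.128),feed=.1,max_force=8); hold(.2); st("down")
print(move_l(W(-.04,.0505,.128),feed=.04,max_force=10)); st("a")
print(move_l(W(.004,.0505,.128),feed=.03,max_force=10)); st("end"); hold(.2); st("end")
move_l(W(-.03,.0505,.128),feed=.1); move_l(W(-.03,-.03,.22),feed=.15)
st("back"); lever("wrist","w4")
E
python3 -c "
import cv2
cv2.imwrite('pics/c4.png',cv2.resize(cv2.imread('pics/w4.png')[:300],None,fx=1.5,fy=1.5))"
```

```text
down 11.18 [-0.0715  0.0501  0.1289] F [-0.8  0.5  0. ]
False
a 12.13 [-0.0399  0.0506  0.1279] F [ 0.1  0.1 -0.6]
True
end 13.32 [-0.0029  0.0507  0.1274] F [-4.9 -1.2  5.1]
end 13.52 [-0.003   0.0508  0.127 ] F [-3.7 -0.5  3.4]
back 14.9 [-0.0304 -0.0293  0.219 ] F [ 0.4 -0.5 -0.3]
w4 805 lever [0.023  0.051  0.1612] [0.0233 0.0504 0.1619]
```

View pics/c4.png

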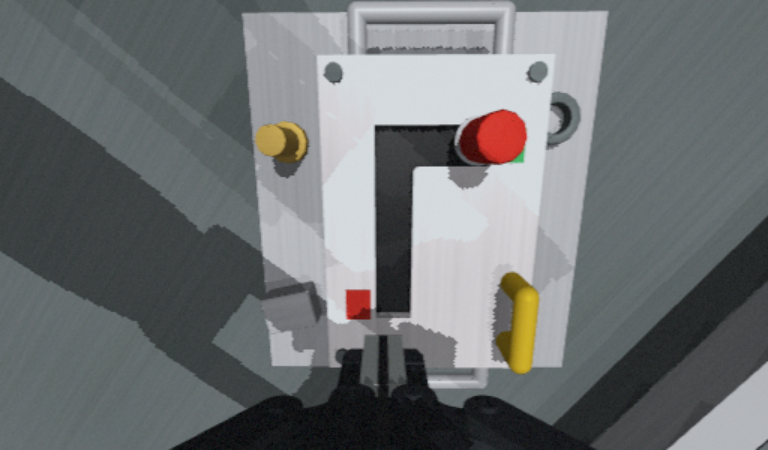

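The lever sits at the green mark at (23, 51) mm, 50 mm from the corner, and the bystanders are undisturbed. I'll make one slightly firmer confirming push to be sure it's on the stop and not just a rub, then hand in.

Run:
```python
from plant import *; from h import *
move_l(W(-.03,.0505,.20),feed=.15); move_l(W(-.03,.0505,.128),feed=.1,max_force=8); hold(.2)
print(move_l(W(.006,.0505,.128),feed=.025,max_force=16)); st("end")
move_l(W(-.03,.0505,.128),feed=.1); move_l(W(-.03,-.03,.22),feed=.15); lever("wrist","w5"); hold(.3)
st("final"); job_done()
```

```text
True
end 17.84 [-0.003   0.0506  0.1275] F [-6.3 -0.2  5.4]
w5 800 lever [0.023  0.0509 0.1609] [0.0233 0.0504 0.1619]
final 19.58 [-0.0301 -0.0296  0.2196] F [0.7 0.4 0.3]
the job is handed in; nothing more can be done
```

The lever is in the short leg at the green mark, and I handed the job in with the robot's clock at about 19.6 s of the 40 s allowed. I pushed it with closed fingers along the long leg to the corner stop, then sideways into the short leg.

- **Home position:** The wrist camera puts the lever 50 mm from the corner along the short leg. A second, firmer push (stopping at a 16 N force change) met the stop at the same place, within 0.1 mm, and the lever did not move.
- **Not pulled up:** The lever top still measured about 161–162 mm above the table.
- **Clear of everything:** The gripper finished retracted above the magnet, with tool forces under 1 N.
- **Bystanders:** The offcut, bolt and nut looked undisturbed in the last picture I viewed, taken before the confirming push. The drink, spray can, driver and tape measure were not measured again, but the arm never worked near them at table height.

Two readings were off. The short leg's outer edge measured 67 mm where I expected about 73 mm, so I relied on the firm stops instead. The top camera's lever readings during the pushes were unusable because the arm blocked its view.

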